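# Clip the parts box shut, corner by opposite corner

### The job

Shut the larger, lidded parts box: press its four black clips fully down over the lid's rim in opposite-corner order, that is one clip, next the one diagonally across from it, and then the remaining two. Leave the two clips of the smaller box without a lid standing up, as it is still being filled.

Things in the scene. Friction and masses are not known exactly. Their poses are not given: they have to be found in the camera images.
- parts_box: The larger box, fixed to the bench: black plastic, flat grey lid on, 154 x 204 mm over the lid, rim 80 mm high, raised middle panel (130 x 90 mm) to 85.5 mm. Origin: centre of its underside, z up; at yaw 0, x points away from the robot, y to its left; turned up to 0.35 rad. Four clips on its left and right sides, hinge pins along box x at x = -45 (near) or +45 (far), y = +-104, height 84 mm.
- clip_near_left (a joint): Angle of the near left clip (box x -45, y +104 mm), rad: 0 shut (level, stop), 0.9 open (stop, as at the start). Over-centre spring: pressed below 0.3 it snaps down to 0 by itself and stays; let go above 0.3 it springs back up to 0.9. Pressing straight down 28 mm inward of the pin (box |y| = 76 mm) closes it with about 10 N.
- clip_near_right (a joint): Same for the near right clip (box x -45, y -104 mm). Each clip is a black plate 40 mm wide (along box x), 42 mm long from its pin, 4 mm thick, with an 8 mm thick rolled tip. Open, it slants from its pin up and inward over the lid: tip 33 mm above and 24 mm inward of the pin.
- clip_far_left (a joint): Same for the far left clip (box x +45, y +104 mm). Shut, a clip lies level over the lid's rim, its plate's top 86 mm and its tip roll's top 88 mm above the bench.
- clip_far_right (a joint): The same for the far right clip (box x +45, y -104 mm).
- small_box: The smaller box, to be left alone, fixed to the bench: black plastic, 110 x 130 x 60 mm, no lid, a brass tap in it. Origin: centre of its underside, axes as the parts box. One clip of the same shape, sprung to stand up, mid-way along its left and its right side, pins at box y = +69 and -69 mm, 64 mm high; their tips stand 97 mm above the bench. Either box may be the left one.
- small_clip_left (a joint): Angle of the small box's left clip, rad: 0 shut, 0.9 open (start); to stay open.
- small_clip_right (a joint): Angle of the small box's right clip, rad: 0 shut, 0.9 open (start); to stay open.

How it is judged:
On the way:
1. two diagonally opposite clips of the parts box are down while its other two still stand up (((value of joint each of clip_near_left, clip_far_right below 0.1 rad and value of joint each of clip_near_right, clip_far_left above 0.5 rad) or (value of joint each of clip_near_right, clip_far_left below 0.1 rad and value of joint each of clip_near_left, clip_far_right above 0.5 rad))), for 0.1 s.
At the end, for the whole second after the job is handed in: All four clips of the larger box are down (each below 0.1 rad) and both clips of the smaller box still stand up (above 0.5 rad) (value of joint each of clip_near_left, clip_far_right, clip_near_right, clip_far_left below 0.1 rad and value of joint each of small_clip_left, small_clip_right above 0.5 rad); the robot touches nothing.
It fails at once if a clip of the smaller box is pressed down (below 0.3 rad) (value of joint any of small_clip_left, small_clip_right below 0.3 rad).
It also fails if it takes over 46 s, if anything falls off the work surface, if the arm or the gripper's body presses on something with over 40 N, if the wrist force passes 120 N, or if a joint passes its speed limit or range.

### The arm

A 6-joint arm with a two-finger parallel gripper is mounted at the origin on a cart in front of the work surface, level with it; the furniture and walls round the work are solid. World frame = base frame: x ahead of the robot, y to its left, z up, the work surface at z = 0. Lengths are in m, angles in rad, forces in N, time in s.
With the tool pointing down it reaches from about 0.275 to 0.85 m from the base axis. Payload 5.2 kg.
Tool frame: the origin (TCP) lies between the finger pads; the fingertips stand 19 mm ahead of it and the grasp point (between the pads) is the TCP; z points along the fingers, y is the line along which they close (so a half turn about z gives the same grasp; the last joint's range is limited). The gripper opens to 85 mm and grips with 20 to 120 N. Pads are 22 mm wide; open, the fingers measure 114 mm over their backs; the gripper's body (76 mm by 85 mm) begins 54 mm behind the grasp point. The pads swing forward as they close: fully open they stand 13 mm farther back than shut.
Start: joints at [1.104, 0.259, 1.535, -0, 1.348, -0.203], TCP at [0.143, 0.531, 0.25] pointing down, gripper open.
Joint ranges: [-3.14, 3.14], [-0.91, 2.08], [0.19, 2.58], [-1.22, 4.36], [0.22, 2.71], [-3.12, 3.12]. Speed limits (rad/s): [2.57, 2.57, 3.14, 3.14, 3.14, 3.14].

### API

Orientations are given as a rotation vector (axis times angle).
In Python, from plant import arm gives the robot as it stands.
- The arm moves only by the shell command python3 -m crank 'ROWS'. ROWS is JSON, a list of rows, each an object of numbers: "dx", "dy", "dz": the shift along the tool's x, y, z in units of 25 mm (1.0 is 25 mm); "rx", "ry", "rz": the turn, a rotation vector about the tool's x, y, z in units of 5 degrees (1.0 is 5 degrees); "hand": the closure, from 0 (fully open) to 1 (shut). In form: [{"dx": .., "dy": .., "dz": .., "rx": .., "ry": .., "rz": .., "hand": ..}, ...]. A call has 1 to 8 rows; each row is the pose to reach, as a shift and turn from the pose commanded when the call began, along the tool's axes at that moment; what a row does not reach only later rows make up. A row lasts 1/12 s, in which the tool goes at most 41.7 mm and 7.16 degrees, less where a joint would pass 70% of its speed; a pose out of reach is approached as far as the arm can. A call with a gripper value outside its range is refused whole. The fingers move at their own pace and stop on an object; the grip force is fixed at half the most. Time passes only in rows, so rows that repeat a pose let the fingers close. It gives the time, the measured TCP pose, the force, the opening and the grip force at its end, in the units of the state.
- arm.read_state(): the state, without advancing time (a new reading comes with each control period).
- arm.grab_frame(name): name is "scene" or "top" or "wrist"; returns (picture, depth): 420x560x3 uint8, red, green, blue; 420x560 float32, m along the optical axis (not along the pixel's ray), 0 where there is no reading.
- arm.camera_info(name): a dict with "intrinsics" (3x3 intrinsics, pixels), "origin" and "orientation" of the camera in the world; the wrist camera has in their place "tool_from_camera" (4x4, takes a point from camera to tool coordinates, whose origin is the TCP and whose axes are the flange's). Camera axes: x right, y up, looking along -z (the intrinsics and any distortion apply to the point x, -y, -z); pixel columns grow to the right and rows downward; lengths in m; the calibration is good to about 2 mm. The wrist camera is an equidistant fisheye: a pixel r from the principal point sees the ray r / f radians off the axis. A picture is of the moment at which its call begins: read the wrist's pose just before it. camera_info takes no time and is no camera call.
- arm.hand_in(): hands the job in; it is judged then, once.
Trained networks look in the newest picture that a camera, given by its name, has taken for a name from the list of things; names that differ only in an ending like _2 or _b are one class to them, and where a whole thing is asked for, a point or a joint stands for the part that bears it (a point fixed in the world has none). Each returns a list of dicts, best first, with "p" (0 to 1); they miss things now and then, are a little off and sometimes report something else, mostly with a low value. They report only what shows in the picture. A call takes as long as a camera call.
- arm.recognise(camera, label): "pixel" ([column, row] in pixels, amid what is visible of it).
- arm.spot_point(camera, label): "pixel" ([column, row] in pixels: a listed point, or the origin of a listed thing).
The state is a dict: "time_s": time; "qpos": joint angles; "dq": joint speeds; "tau": joint torques, N m; "tcp_pos": TCP position; "tcp_rot": TCP orientation; "force": force on the tool from outside, world axes, zero at the start; "torque": the same for the moment, N m; "finger_gap": finger opening in m; "gripper_force": force on a finger pad.
Only numpy, scipy, OpenCV 4.12 (cv2) and the standard library are available. Lean on these libraries where they do the work, as an engineer would, in place of code of your own. Each camera call takes 0.05 s, during which the arm holds its last target. There are 200 camera calls.

## Working session

There is one attempt and no reset: what is moved stays moved. The work goes in short steps, Python scripts to look and compute and a shell command to move; the robot and the scene stay as the last step left them, time stands still between calls to the robot, and variables do not carry over. Pictures are saved under pics/ and viewed, at most 10 in all, crops included, and the job is handed in when it is done.

```bash
ls; mkdir -p pics
python3 - <<'E'
from plant import arm
import cv2,numpy as np
np.set_printoptions(precision=4,suppress=True)
s=arm.read_state();print(s['time_s'],s['tcp_pos'],s['tcp_rot'])
for c in ['top','scene']:
    im,d=arm.grab_frame(c);cv2.imwrite(f'pics/{c}0.png',im[:,:,::-1]);np.savez(f'{c}0.npz',im=im,d=d)
    i=arm.camera_info(c);print(c,i)
    for n in ['parts_box','small_box','clip_near_left','clip_far_right']:
        print(n,arm.spot_point(c,n)[:4])
E
```

```text
pics
0.0 [0.1432 0.5305 0.2495] [-0.4131 -3.1137  0.0027]
top {'intrinsics': array([[471.6754,   0.    , 279.568 ],
       [  0.    , 471.6754, 211.7904],
       [  0.    ,   0.    ,   1.    ]]), 'origin': array([ 0.2737, -0.0166,  1.3619]), 'orientation': array([ 0.1693, -0.1581, -1.4739])}
parts_box [{'pixel': [209.1, 212.7], 'p': 0.68}]
small_box [{'pixel': [338.3, 218.1], 'p': 0.61}]Traceback (most recent call last):
  File "<stdin>", line 9, in <module>
ValueError: it knows: parts_box, small_box
```

View pics/top0.png

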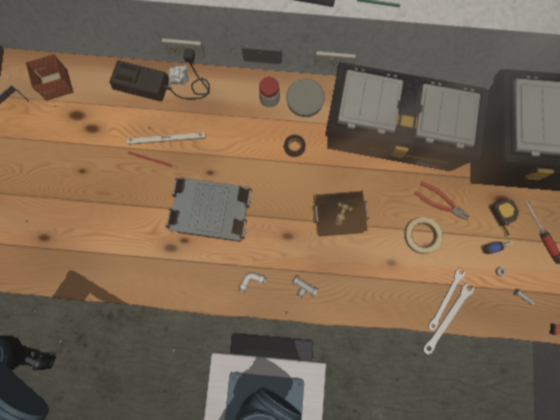

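```bash
cat > h.py <<'E'
import numpy as np,cv2
from plant import arm
from scipy.spatial.transform import Rotation as R
np.set_printoptions(precision=4,suppress=True)
def cloud(c,d):
    i=arm.camera_info(c);K=i['intrinsics'];v,u=np.indices(d.shape)
    P=np.stack([(u-K[0,2])/K[0,0]*d,-(v-K[1,2])/K[1,1]*d,-d],-1)
    return P@R.from_rotvec(i['orientation']).as_matrix().T+i['origin']
E
python3 - <<'E'
from h import *
f=np.load('top0.npz');d=f['d'];P=cloud('top',d)
for u,v in [(209,213),(338,218)]: print(P[v,u])
z=P[...,2]
for lo,hi in [(.075,.083),(.083,.091),(.1,.125),(.05,.07)]:
    m=((z>lo)&(z<hi)&(d>0)).astype(np.uint8)
    n,l,st,c=cv2.connectedComponentsWithStats(m)
    for k in range(1,n):
        if st[k,4]>40:
            q=P[l==k]; r=cv2.minAreaRect((q[:,:2]*1000).astype(np.float32)); print(lo,hi,st[k],q.mean(0),r)
E
```

```text
[0.5248 0.1988 0.0875]
[ 0.5561 -0.1636  0.0265]
0.075 0.083 [123  43  31   4  41] [1.0209 0.4737 0.0794] ((1020.2094116210938, 476.10321044921875), (6.724912643432617, 91.64840698242188), 0.0678650364279747)
0.075 0.083 [269  56  45   5  62] [1.0188 0.0117 0.0789] ((1019.0185546875, 13.776412963867188), (11.631598472595215, 131.62220764160156), 4.890982627868652)
0.075 0.083 [ 166  178   80   63 1645] [0.5373 0.2074 0.0799] ((541.5551147460938, 202.43325805664062), (215.5818634033203, 154.74708557128906), 86.81468200683594)
0.083 0.091 [13 33 56  6 80] [1.0207 0.7685 0.0868] ((1020.4089965820312, 768.31298828125), (6.052029609680176, 164.34854125976562), 0.5738544464111328)
0.083 0.091 [102  40  30   4  53] [1.0209 0.5396 0.0866] ((1020.4841918945312, 539.3609008789062), (88.39652252197266, 5.4195427894592285), 89.70214080810547)
0.083 0.091 [133  42  30   5  46] [1.0212 0.4489 0.0873] ((1022.08251953125, 445.0777587890625), (6.739974021911621, 89.2423324584961), 0.9747633337974548)
0.083 0.091 [194  47  49   7  79] [1.0202 0.2284 0.0869] ((1019.7860107421875, 231.7830810546875), (1
[... 3948 characters left out ...]
66), (35.054718017578125, 61.924034118652344), 13.515680313110352)
0.05 0.07 [327 142  60  13 112] [ 0.7612 -0.1955  0.0599] ((760.3179321289062, -199.60018920898438), (174.51708984375, 5.525900363922119), 83.40444946289062)
0.05 0.07 [399 157  60  11 119] [ 0.7381 -0.4129  0.0597] ((738.4407348632812, -410.81195068359375), (169.5759735107422, 4.805428981781006), 84.75946044921875)
0.05 0.07 [475 162  85  26 190] [ 0.7052 -0.6417  0.0599] ((700.4490966796875, -662.7744140625), (246.98483276367188, 49.14366149902344), 78.4867172241211)
0.05 0.07 [314 190  55  45 431] [ 0.5678 -0.1654  0.0604] ((567.1370849609375, -166.412353515625), (117.7545394897461, 146.12718200683594), 10.598350524902344)
```

The top picture shows the lidded box at about (209,210), with its four dark clips at (180,185), (242,194), (173,217) and (236,226). The small box is at (341,213), well to the right. Depth puts the clip tips at z ≈ 0.112–0.117, spaced 90 x 172 mm, which matches the given geometry. That gives a box centre of about (0.541, 0.202) and yaw of about -0.056.

```bash
cat >> h.py <<'E'
C=np.array([.5410,.2018]);Y=-.056
ex=np.array([np.cos(Y),np.sin(Y)]);ey=np.array([-ex[1],ex[0]])
T={n:C+a*.045*ex+b*.077*ey for n,a,b in [('NL',-1,1),('FR',1,-1),('NR',-1,-1),('FL',1,1)]}
def go(n,z):
    s=arm.read_state();r=R.from_rotvec(s['tcp_rot'])
    x=-ex;goal=R.from_matrix(np.array([[x[0],-x[1]*-1*-1,0],[0,0,0],[0,0,0]])) if 0 else R.from_matrix(np.c_[np.r_[-ex,0],np.r_[ey,0],[0,0,-1.]])
    print(n,'shift',r.inv().apply(np.r_[T[n],z]-s['tcp_pos'])/.025,'turn',(r.inv()*goal).as_rotvec(degrees=True)/5,s['time_s'],s['tcp_pos'],s['force'],s['finger_gap'])
E
python3 -c "
from h import *
for n in T: print(n,T[n])
go('NL',.17)"
```

```text
NL [0.5004 0.2812]
FR [0.5816 0.1224]
NR [0.4918 0.1274]
FL [0.5902 0.2762]
NL shift [-16.3947  -5.9029   3.1903] turn [-0.0153 -0.005  -2.3813] 0.15 [0.1432 0.5306 0.2497] [ 0.19    0.3367 -0.0513] 0.08556243257220626
```

```bash
M='python3 -m crank'; python3 -m crank '[{"dx":-8,"dy":-3,"rz":-1.2,"hand":1},{"dx":-8,"dy":-3,"rz":-1.2,"hand":1},{"dx":-8,"dy":-3,"rz":-1.2,"hand":1},{"dx":-8,"dy":-3,"rz":-1.2,"hand":1},{"dx":-8,"dy":-3,"rz":-1.2,"hand":1},{"dx":-8,"dy":-3,"rz":-1.2,"hand":1},{"dx":-8,"dy":-3,"rz":-1.2,"hand":1},{"dx":-8,"dy":-3,"rz":-1.2,"hand":1}]'; python3 -c "
from h import *
go('NL',.17)"
```

```text
NL shift [-16.3947  -5.9029   3.1903] turn [-0.0153 -0.005  -2.3813] 0.15 [0.1432 0.5306 0.2497] [ 0.19    0.3367 -0.0513] 0.08556243257220626invalid input at $[0]: expected keys dx, dy, dz, rx, ry, rz, hand
```

All keys are needed in every row.

```bash
python3 -m crank '[{"dx":-8,"dy":-3,"dz":0,"rx":0,"ry":0,"rz":-1.2,"hand":1},{"dx":-8,"dy":-3,"dz":0,"rx":0,"ry":0,"rz":-1.2,"hand":1},{"dx":-8,"dy":-3,"dz":0,"rx":0,"ry":0,"rz":-1.2,"hand":1},{"dx":-16.4,"dy":-5.9,"dz":0,"rx":0,"ry":0,"rz":-2.4,"hand":1},{"dx":-16.4,"dy":-5.9,"dz":0,"rx":0,"ry":0,"rz":-2.4,"hand":1},{"dx":-16.4,"dy":-5.9,"dz":0,"rx":0,"ry":0,"rz":-2.4,"hand":1},{"dx":-16.4,"dy":-5.9,"dz":0,"rx":0,"ry":0,"rz":-2.4,"hand":1},{"dx":-16.4,"dy":-5.9,"dz":0,"rx":0,"ry":0,"rz":-2.4,"hand":1}]'; python3 -c "
from h import *
go('NL',.15)"
```

```text
time_s: 0.82
tcp_pos: [0.4171, 0.3387, 0.2502]
tcp_rot: [-0.085, -3.14, 0.0]
force: [0.3, 0.4, 0.1]
finger_gap: 0.0001
gripper_force: 0.0
NL shift [-3.4515 -2.1139  4.0062] turn [-0.0009 -0.0036  0.0189] 0.8167 [0.4171 0.3387 0.2502] [0.3404 0.447  0.1448] 0.00012483909218818597
```

```bash
python3 -m crank '[{"dx":-3.4,"dy":-2.1,"dz":0,"rx":0,"ry":0,"rz":0,"hand":1},{"dx":-3.4,"dy":-2.1,"dz":0,"rx":0,"ry":0,"rz":0,"hand":1},{"dx":-3.4,"dy":-2.1,"dz":0,"rx":0,"ry":0,"rz":0,"hand":1},{"dx":-3.4,"dy":-2.1,"dz":0,"rx":0,"ry":0,"rz":0,"hand":1},{"dx":-3.4,"dy":-2.1,"dz":2,"rx":0,"ry":0,"rz":0,"hand":1},{"dx":-3.4,"dy":-2.1,"dz":3.6,"rx":0,"ry":0,"rz":0,"hand":1},{"dx":-3.4,"dy":-2.1,"dz":3.6,"rx":0,"ry":0,"rz":0,"hand":1},{"dx":-3.4,"dy":-2.1,"dz":3.6,"rx":0,"ry":0,"rz":0,"hand":1}]'
python3 - <<'E'
from h import *
go('NL',.112)
for c in ['scene']:
    im,d=arm.grab_frame(c);cv2.imwrite('pics/s1.png',im[:,:,::-1])
E
```

```text
time_s: 1.48
tcp_pos: [0.4946, 0.2831, 0.1574]
tcp_rot: [-0.084, -3.133, 0.004]
force: [-0.6, 0.2, 0.1]
finger_gap: 0.0001
gripper_force: 0.0
NL shift [-0.2471 -0.0591  1.8141] turn [-0.0309 -0.0891  0.0279] 1.4833 [0.4946 0.2831 0.1574] [-0.5692  0.2011  0.1085] 7.528141061259313e-05
```

View pics/s1.png

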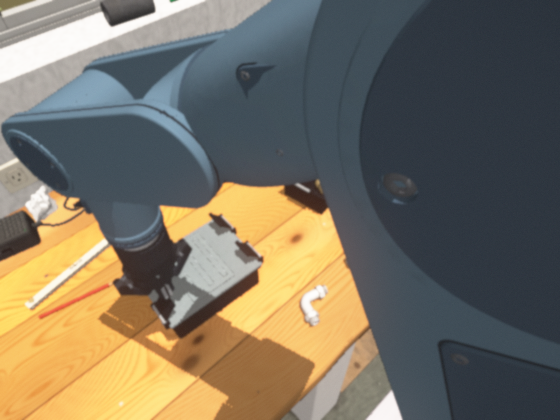

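The scene view shows the gripper (about (150,265)) above the near-left clip at the box's left edge. Now I press down gently.

```bash
python3 -m crank '[{"dx":-0.1,"dy":0,"dz":0.4,"rx":0,"ry":0,"rz":0,"hand":1},{"dx":-0.1,"dy":0,"dz":0.7,"rx":0,"ry":0,"rz":0,"hand":1},{"dx":-0.1,"dy":0,"dz":1.0,"rx":0,"ry":0,"rz":0,"hand":1},{"dx":-0.1,"dy":0,"dz":1.3,"rx":0,"ry":0,"rz":0,"hand":1},{"dx":-0.1,"dy":0,"dz":1.6,"rx":0,"ry":0,"rz":0,"hand":1},{"dx":-0.1,"dy":0,"dz":1.6,"rx":0,"ry":0,"rz":0,"hand":1}]'; python3 -c "
from h import *
go('NL',.112)"
```

```text
time_s: 2.03
tcp_pos: [0.501, 0.2823, 0.1207]
tcp_rot: [0.086, 3.139, -0.001]
force: [-0.1, -0.3, -0.3]
finger_gap: -0.0001
gripper_force: 0.2
NL shift [ 0.0217 -0.0432  0.3489] turn [-0.0049  0.017   0.0116] 2.0333 [0.501  0.2823 0.1207] [-0.0568 -0.32   -0.2563] -5.6013409036068654e-05
```

```bash
python3 -m crank '[{"dx":0,"dy":0,"dz":0.2,"rx":0,"ry":0,"rz":0,"hand":1},{"dx":0,"dy":0,"dz":0.4,"rx":0,"ry":0,"rz":0,"hand":1},{"dx":0,"dy":0,"dz":0.4,"rx":0,"ry":0,"rz":0,"hand":1}]'
python3 - <<'E'
from h import *
go('NL',.112)
im,d=arm.grab_frame('wrist');cv2.imwrite('pics/w1.png',im[:,:,::-1])
E
```

```text
time_s: 2.28
tcp_pos: [0.4997, 0.2831, 0.1091]
tcp_rot: [-0.085, -3.139, 0.001]
force: [1.0, -0.4, -0.5]
finger_gap: -0.0003
gripper_force: 0.0
NL shift [-0.0326 -0.0738 -0.1164] turn [-0.0045 -0.0208  0.0203] 2.2833 [0.4997 0.2831 0.1091] [ 0.9827 -0.3754 -0.453 ] -0.0003036525809969054
```

View pics/w1.png

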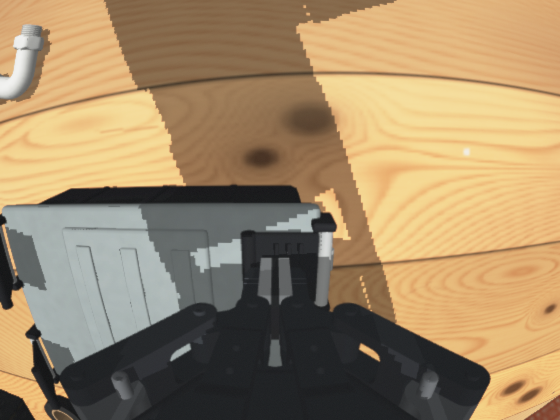

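The clip plate at about (278,245) lies level under the fingers, and there was no resistance with the tip at 0.090, so near-left is shut. Next is the diagonal, far-right.

```bash
python3 -m crank '[{"dx":0,"dy":0,"dz":-1.2,"rx":0,"ry":0,"rz":0,"hand":1},{"dx":0,"dy":0,"dz":-2.2,"rx":0,"ry":0,"rz":0,"hand":1},{"dx":0,"dy":0,"dz":-2.2,"rx":0,"ry":0,"rz":0,"hand":1},{"dx":-3.6,"dy":-6.25,"dz":-2.2,"rx":0,"ry":0,"rz":0,"hand":1},{"dx":-3.6,"dy":-6.25,"dz":-2.2,"rx":0,"ry":0,"rz":0,"hand":1},{"dx":-3.6,"dy":-6.25,"dz":-2.2,"rx":0,"ry":0,"rz":0,"hand":1},{"dx":-3.6,"dy":-6.25,"dz":-2.2,"rx":0,"ry":0,"rz":0,"hand":1},{"dx":-3.6,"dy":-6.25,"dz":-2.2,"rx":0,"ry":0,"rz":0,"hand":1}]'; python3 -c "
from h import *
go('FR',.11)"
```

```text
time_s: 3.0
tcp_pos: [0.5842, 0.1175, 0.165]
tcp_rot: [0.09, 3.139, -0.003]
force: [0.3, 0.4, 0.0]
finger_gap: -0.0
gripper_force: 0.0
FR shift [0.1194 0.1957 2.2003] turn [-0.0213  0.0193 -0.0141] 3.0 [0.5842 0.1175 0.165 ] [0.3068 0.3871 0.0439] -3.323094428686033e-05
```

```bash
python3 -m crank '[{"dx":0,"dy":0.1,"dz":0.6,"rx":0,"ry":0,"rz":0,"hand":1},{"dx":0,"dy":0.1,"dz":1.0,"rx":0,"ry":0,"rz":0,"hand":1},{"dx":0,"dy":0.1,"dz":1.3,"rx":0,"ry":0,"rz":0,"hand":1},{"dx":0,"dy":0.1,"dz":1.6,"rx":0,"ry":0,"rz":0,"hand":1},{"dx":0,"dy":0.1,"dz":1.9,"rx":0,"ry":0,"rz":0,"hand":1},{"dx":0,"dy":0.1,"dz":2.2,"rx":0,"ry":0,"rz":0,"hand":1},{"dx":0,"dy":0.1,"dz":2.2,"rx":0,"ry":0,"rz":0,"hand":1}]'
python3 - <<'E'
from h import *
go('FR',.11)
im,d=arm.grab_frame('wrist');cv2.imwrite('pics/w2.png',im[:,:,::-1])
E
```

```text
time_s: 3.58
tcp_pos: [0.5801, 0.1259, 0.1085]
tcp_rot: [-0.082, -3.137, 0.0]
force: [0.4, 0.4, 0.0]
finger_gap: -0.0002
gripper_force: 0.0
FR shift [-0.0691 -0.1363 -0.0611] turn [-0.0042 -0.0409  0.0437] 3.5833 [0.5801 0.1259 0.1085] [0.4452 0.378  0.0167] -0.0001698705932539774
```

View pics/w2.png

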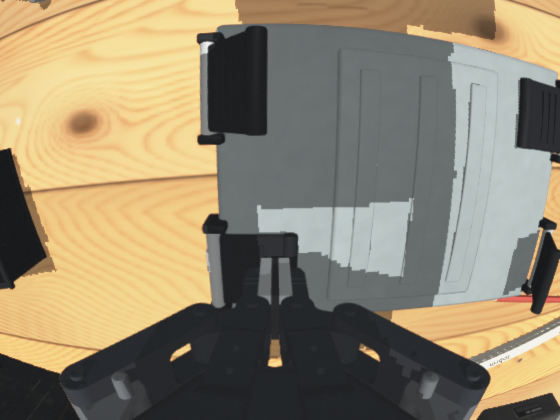

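Far-right (260,260) and near-left (540,115) lie flat, while near-right (230,80) and far-left (545,265) still stand. That is the diagonal state I need. Next is near-right.

```bash
python3 -m crank '[{"dx":0,"dy":0,"dz":-1.2,"rx":0,"ry":0,"rz":0,"hand":1},{"dx":0,"dy":0,"dz":-2.2,"rx":0,"ry":0,"rz":0,"hand":1},{"dx":0,"dy":0,"dz":-2.2,"rx":0,"ry":0,"rz":0,"hand":1},{"dx":3.6,"dy":0,"dz":-2.2,"rx":0,"ry":0,"rz":0,"hand":1},{"dx":3.6,"dy":0,"dz":-2.2,"rx":0,"ry":0,"rz":0,"hand":1},{"dx":3.6,"dy":0,"dz":-2.2,"rx":0,"ry":0,"rz":0,"hand":1},{"dx":3.6,"dy":0,"dz":-2.2,"rx":0,"ry":0,"rz":0,"hand":1},{"dx":3.6,"dy":0,"dz":-2.2,"rx":0,"ry":0,"rz":0,"hand":1}]'; python3 -c "
from h import *
go('NR',.11)"
```

```text
time_s: 4.3
tcp_pos: [0.4921, 0.1296, 0.1656]
tcp_rot: [0.085, 3.139, -0.0]
force: [0.1, -0.4, 0.4]
finger_gap: 0.0002
gripper_force: 0.0
NR shift [ 0.0114 -0.0877  2.2236] turn [-0.0013  0.0113  0.024 ] 4.3 [0.4921 0.1296 0.1656] [ 0.1079 -0.4305  0.4269] 0.00017015130952728906
```

```bash
python3 -m crank '[{"dx":0,"dy":-0.1,"dz":0.6,"rx":0,"ry":0,"rz":0,"hand":1},{"dx":0,"dy":-0.1,"dz":1.0,"rx":0,"ry":0,"rz":0,"hand":1},{"dx":0,"dy":-0.1,"dz":1.3,"rx":0,"ry":0,"rz":0,"hand":1},{"dx":0,"dy":-0.1,"dz":1.6,"rx":0,"ry":0,"rz":0,"hand":1},{"dx":0,"dy":-0.1,"dz":1.9,"rx":0,"ry":0,"rz":0,"hand":1},{"dx":0,"dy":-0.1,"dz":2.2,"rx":0,"ry":0,"rz":0,"hand":1},{"dx":0,"dy":-0.1,"dz":2.2,"rx":0,"ry":0,"rz":0,"hand":1}]' && python3 -m crank '[{"dx":0,"dy":0,"dz":-1.2,"rx":0,"ry":0,"rz":0,"hand":1},{"dx":0,"dy":0,"dz":-2.2,"rx":0,"ry":0,"rz":0,"hand":1},{"dx":0,"dy":0,"dz":-2.2,"rx":0,"ry":0,"rz":0,"hand":1},{"dx":-3.6,"dy":6.2,"dz":-2.2,"rx":0,"ry":0,"rz":0,"hand":1},{"dx":-3.6,"dy":6.2,"dz":-2.2,"rx":0,"ry":0,"rz":0,"hand":1},{"dx":-3.6,"dy":6.2,"dz":-2.2,"rx":0,"ry":0,"rz":0,"hand":1},{"dx":-3.6,"dy":6.2,"dz":-2.2,"rx":0,"ry":0,"rz":0,"hand":1},{"dx":-3.6,"dy":6.2,"dz":-2.2,"rx":0,"ry":0,"rz":0,"hand":1}]'; python3 -c "
from h import *
go('FL',.11)"
```

```text
time_s: 4.88
tcp_pos: [0.4915, 0.1269, 0.1085]
tcp_rot: [-0.085, -3.138, 0.001]
force: [-0.2, -1.6, -0.4]
finger_gap: 0.0003
gripper_force: 0.0
time_s: 5.55
tcp_pos: [0.5927, 0.2811, 0.164]
tcp_rot: [0.083, 3.139, 0.003]
force: [-1.0, -0.8, 0.9]
finger_gap: 0.0004
gripper_force: 0.0
FL shift [ 0.0903 -0.2046  2.1614] turn [0.021  0.0134 0.0362] 5.55 [0.5927 0.2811 0.164 ] [-1.0477 -0.7958  0.8672] 0.00039786165152471347
```

Now far-left. After that I retreat straight up and then back out of the way so the boxes can be seen.

```bash
python3 -m crank '[{"dx":0,"dy":-0.1,"dz":0.6,"rx":0,"ry":0,"rz":0,"hand":1},{"dx":0,"dy":-0.1,"dz":1.0,"rx":0,"ry":0,"rz":0,"hand":1},{"dx":0,"dy":-0.1,"dz":1.3,"rx":0,"ry":0,"rz":0,"hand":1},{"dx":0,"dy":-0.1,"dz":1.6,"rx":0,"ry":0,"rz":0,"hand":1},{"dx":0,"dy":-0.1,"dz":1.9,"rx":0,"ry":0,"rz":0,"hand":1},{"dx":0,"dy":-0.1,"dz":2.2,"rx":0,"ry":0,"rz":0,"hand":1},{"dx":0,"dy":-0.1,"dz":2.2,"rx":0,"ry":0,"rz":0,"hand":1}]' && python3 -m crank '[{"dx":0,"dy":0,"dz":-1.2,"rx":0,"ry":0,"rz":0,"hand":1},{"dx":0,"dy":0,"dz":-2.4,"rx":0,"ry":0,"rz":0,"hand":1},{"dx":0,"dy":0,"dz":-5,"rx":0,"ry":0,"rz":0,"hand":1},{"dx":0,"dy":0,"dz":-5,"rx":0,"ry":0,"rz":0,"hand":1},{"dx":8,"dy":4,"dz":-6,"rx":0,"ry":0,"rz":0,"hand":1},{"dx":8,"dy":4,"dz":-6,"rx":0,"ry":0,"rz":0,"hand":1},{"dx":8,"dy":4,"dz":-6,"rx":0,"ry":0,"rz":0,"hand":1},{"dx":8,"dy":4,"dz":-6,"rx":0,"ry":0,"rz":0,"hand":1}]' && python3 -m crank '[{"dx":4,"dy":4,"dz":0,"rx":0,"ry":0,"rz":0,"hand":1},{"dx":4,"dy":4,"dz":0,"rx":0,"ry":0,"rz":0,"hand":1},{"dx":4,"dy":4,"dz":0,"rx":0,"ry":0,"rz":0,"hand":1},{"dx":4,"dy":4,"dz":0,"rx":0,"ry":0,"rz":0,"hand":1},{"dx":4,"dy":4,"dz":0,"rx":0,"ry":0,"rz":0,"hand":1},{"dx":4,"dy":4,"dz":0,"rx":0,"ry":0,"rz":0,"hand":1}]'
python3 - <<'E'
from h import *
im,d=arm.grab_frame('top')
cv2.imwrite('pics/t2.png',cv2.resize(im[150:260,140:400,::-1],None,fx=3,fy=3,interpolation=cv2.INTER_CUBIC))
P=cloud('top',d)
for n,a,b in [('NL',-1,1),('FR',1,-1),('NR',-1,-1),('FL',1,1)]:
    for k in (.07,.084):
        c=C+a*.045*ex+b*k*ey;m=(np.hypot(P[...,0]-c[0],P[...,1]-c[1])<.012)&(d>0);print(n,k,np.median(P[m][:,2]),P[m][:,2].max())
E
```

```text
time_s: 6.13
tcp_pos: [0.5887, 0.2731, 0.1079]
tcp_rot: [-0.088, -3.136, 0.002]
force: [-0.9, -0.5, -0.2]
finger_gap: -0.0
gripper_force: 0.0
time_s: 6.8
tcp_pos: [0.4443, 0.3566, 0.2535]
tcp_rot: [-0.087, -3.139, 0.0]
force: [0.1, 1.3, 0.2]
finger_gap: 0.0002
gripper_force: 0.0
time_s: 7.3
tcp_pos: [0.3507, 0.462, 0.2533]
tcp_rot: [-0.081, -3.14, 0.001]
force: [1.2, -0.4, -0.1]
finger_gap: -0.0
gripper_force: 0.0
NL 0.07 0.08698420323381195 0.09221842532527669
NL 0.084 0.08733279497084823 0.09323708324305335
FR 0.07 0.08683420952477194 0.09254253448055683
FR 0.084 0.08738948921530232 0.09235263294918239
NR 0.07 0.08619539062143433 0.09288753625893409
NR 0.084 0.08595307305858646 0.09288753625893409
FL 0.07 0.08608629389325229 0.09346484063103055
FL 0.084 0.08695390395838509 0.09218149809314435
```

View pics/t2.png

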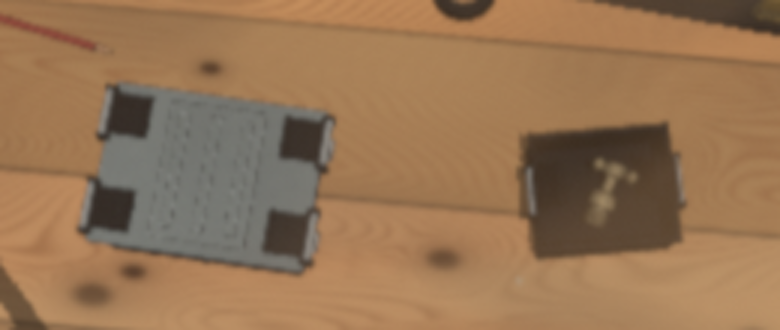

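All four clips, at crop positions (130,115), (305,138), (112,210) and (290,232), lie level at about 86–87 mm. The small box wasn't touched, and the arm is clear.

```bash
python3 -c "
from plant import arm
print(arm.hand_in())"
```

```text
the job is handed in; nothing more can be done
None
```

I pressed all four parts-box clips fully down in opposite-corner order (near-left, far-right, near-right, far-left), never went near the small box's clips, and handed the job in at about 7.4 s with the arm clear; hand-in returned no verdict.

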